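# One turn of the tile press hand wheel

### The job

Lower the tile press by one turn: with your fingertips, push the upright red handle of its hand wheel round clockwise (seen from above) through exactly one full turn, so that it comes to rest back in line with the yellow pointer. Only push the handle, gently and without gripping it, and do not wind it backwards or past the pointer. Leave the cup, jar, pot and spoon around the press where they are.

Things in the scene. Friction and masses are not known exactly. Their poses are not given: they have to be found in the camera images.
- press: Blue bench tile press, fixed to the table, at any yaw: a 240 x 200 mm base (x, y), two steel posts and a 270 x 55 mm crosshead (along its x) whose top is 176 mm above the table. Origin at the centre of its underside; the level hand wheel lies above the crosshead on the same vertical axis.
- hub (a point): Centre of the hand wheel, on its vertical axis, level with the middle of the rim (196 mm above the table). The wheel lies level: dark steel rim of mean radius 90 mm of 16 mm round bar (its top 8 mm above this point), three 12 mm spokes, hub of 20 mm radius with a brass cap reaching 24 mm above this point.
- handle: The upright red handle on the rim end of one spoke: a cylinder of 22 mm diameter and 52 mm height. Origin at its middle, 90 mm from the wheel axis and 42 mm above hub, so its top is 68 mm and its bottom edge 16 mm above hub. Its grip revolves freely about its own upright axis. It needs about 2.5 to 4 N of push along the rim; the wheel has friction and stays where it is left.
- handwheel (a joint): Turn of the wheel in rad: 0 at the start, growing clockwise as seen from above, 6.283 after one full turn. No stop near one turn. A turn lowers the press plate 8 mm.
- pointer (a point): Top of the yellow pointer fixed on the crosshead end, 50 x 22 mm, 135 mm from the wheel axis and 10 mm below hub. At the start the handle is in line with it (on the line from hub to pointer).
- cup: Open kraft-brown cup, 74 mm across the rim, 95 mm high, loose on the table near the press; origin at the centre of its underside. Leave it alone.
- jar: Pale glazed jar with white lid, 72 mm across, 80 mm high, loose on the table near the press; origin at the centre of its underside. Leave it alone.
- pot: Pink square plastic pot, 66 x 66 x 60 mm, loose on the table near the press; origin at the centre of its underside. Leave it alone.
- spoon: Wooden spoon, 240 mm long, lying along its x axis on the table near the press; origin near the middle of its underside. Leave it alone.

How it is judged (in metres and radians):
On the way:
1. the wheel is past a third of a turn clockwise, pushed by the fingers on the red handle (value of joint handwheel between 2.1 and 5.2 rad and contact force between the fingers and handle above 0.3 N).
At the end, for the whole second after the job is handed in: The wheel rests one full turn clockwise from its start, within 0.15 rad (about 13 mm at the handle), the handle again in line with the yellow pointer; cup, jar, pot and spoon are within 20 mm of where they stood (value of joint handwheel between 6.1332 and 6.4332 rad and velocity of joint handwheel between -0.05 and 0.05 rad/s and distance of each of cup, jar, pot, spoon from where it was at the start of the episode below 0.02 m); the robot touches nothing.
It fails at once if the wheel is wound more than 0.4 rad past one turn (value of joint handwheel above 6.6832 rad).
It fails at once if the wheel is wound more than 0.3 rad backwards (value of joint handwheel below -0.3 rad).
It fails at once if the handle is gripped or rammed (over 30 N between fingers and handle) (contact force between the fingers and handle above 30 N).
It fails at once if the cup, jar, pot or spoon is pushed, lifted or carried (moved over 20 mm) (distance of any of cup, jar, pot, spoon from where it was at the start of the episode above 0.02 m).
It also fails if it takes over 56 s, if anything falls off the work surface, if the arm or the gripper's body presses on something with over 40 N, if the wrist force passes 120 N, or if a joint passes its speed limit or range.

### The arm

A 6-joint arm with a two-finger parallel gripper is mounted at the origin on the work surface. World frame = base frame: x ahead of the robot, y to its left, z up, the work surface at z = 0. Lengths are in mm, angles in rad, forces in N, time in s.
With the tool pointing down it reaches from about 425 to 950 mm from the base axis. Payload 3.5 kg.
Tool frame: the origin (TCP) lies midway between the tips of the shut fingers; the grasp point (between the pads) lies 19 mm behind it; z points along the fingers, y is the line along which they close (so a half turn about z gives the same grasp; the last joint's range is limited). The gripper opens to 85 mm and grips with 20 to 120 N. Pads are 22 mm wide; open, the fingers measure 114 mm over their backs; the gripper's body (76 mm by 85 mm) begins 54 mm behind the grasp point. The pads swing forward as they close: fully open they stand 13 mm farther back than shut.
Start: joints at [1.146, 0.286, 1.577, -0, 1.279, -0.15], TCP at [183.128, 649.669, 231.325] pointing down, gripper open.
Joint ranges: [-2.77, 2.77], [-0.9, 2.22], [0.21, 2.48], [-1.53, 4.67], [0.24, 2.81], [-2.84, 2.84]. Speed limits (rad/s): [2.79, 2.79, 3.14, 3.14, 3.14, 3.14].

### API

Orientations are given as a unit quaternion [w, x, y, z].
In Python, from cell import bot gives the robot as it stands. The module is installed in compiled form; this text tells all that it offers. Calls block until the motion is done:
- bot.reach(position, orientation): joint-space move of the TCP to a pose.
- bot.movel(position, rate=150, rotation=None, contact_N=None): straight line of the TCP; rotation=None keeps the orientation; rate is the mean speed in mm/s. With contact_N (N) it stops when the force on the tool has changed by that much, and returns True; else False.
- bot.movej(angles): joint-space move.
- bot.command_gripper(opening, grip_force=None): finger opening in mm; grip_force is the grip in N (None keeps the last); returns when the fingers have stopped.
- bot.hold(seconds).
- bot.ik(position, orientation): joint angles nearest the present ones, or None.
- bot.snapshot(name): name is "scene" or "top" or "wrist"; returns (picture, depth): 384x512x3 uint8, blue, green, red; 384x512 float32, mm along the optical axis (not along the pixel's ray), 0 where there is no reading.
- bot.get_calibration(name): a dict with "K" (3x3 intrinsics, pixels), "D" ([k1, k2, p1, p2, k3] as OpenCV has them; the pictures are not rectified), "origin" and "rotation" of the camera in the world. Camera axes: x right, y down, z forward; pixel columns grow to the right and rows downward; lengths in mm; the calibration is good to about 2 mm. A picture is of the moment at which its call begins: read the wrist's pose just before it. get_calibration takes no time and is no camera call; for the wrist camera it gives the pose at the moment of the call.
A pose or a line that the arm cannot do raises bot.Unreachable and nothing moves.
- bot.hand_in(): hands the job in; it is judged then, once.
Trained networks look in the newest picture that a camera, given by its name, has taken for a name from the list of things; names that differ only in an ending like _2 or _b are one class to them, and where a whole thing is asked for, a point or a joint stands for the part that bears it (a point fixed in the world has none). Each returns a list of dicts, best first, with "confidence" (0 to 1); they miss things now and then, are a little off and sometimes report something else, mostly with a low value. They report only what shows in the picture. A call takes as long as a camera call.
- bot.recognise(camera, label): "location" ([x, y, z] in mm, in the coordinates of the camera as it stood for that picture, good to about 4 mm: the middle of the surface that is visible of it).
- bot.regions_of(camera, label): "region" (384x512 bool, what is visible of it).
Readings, each from a call of its own:
- bot.get_t(): time.
- bot.get_joint_pos(): joint angles.
- bot.get_qvel(): joint speeds.
- bot.get_effort(): joint torques, N m.
- bot.get_tool_pos(): TCP position.
- bot.get_tool_rot(): TCP orientation.
- bot.get_force(): force on the tool from outside, world axes, zero at the start.
- bot.get_moment(): the same for the moment, N m.
- bot.get_finger_gap(): finger opening in mm.
- bot.get_grip_force(): force on a finger pad.
Only numpy, scipy, OpenCV 4.12 (cv2) and the standard library are available. Lean on these libraries where they do the work, as an engineer would, in place of code of your own. Each camera call takes 0.05 s, during which the arm holds its last target. There are 200 camera calls.

## Working session

There is one attempt and no reset: what is moved stays moved. The work goes in short steps, each a Python script; the robot and the scene stay as the last script left them, time stands still between calls to the robot, and variables do not carry over. Pictures are saved under pics/ and viewed, at most 10 in all, crops included, and the job is handed in when it is done.

```bash
mkdir -p pics
cat > h.py <<'E'
from cell import bot
import numpy as np, cv2
def w(cam,p):
    c=bot.get_calibration(cam); return np.array(c["rotation"])@np.array(p)+np.array(c["origin"])
def cloud(cam,depth,mask):
    c=bot.get_calibration(cam); v,u=np.nonzero(mask&(depth>0))
    n=cv2.undistortPoints(np.c_[u,v].astype(np.float64)[:,None],np.array(c["K"],float),np.array(c["D"],float))[:,0]
    z=depth[v,u].astype(float)
    return np.c_[n*z[:,None],z]@np.array(c["rotation"]).T+np.array(c["origin"])
E
python3 - <<'E'
from h import *
for cam in ("top","scene"):
    im,d=bot.snapshot(cam); cv2.imwrite(f"pics/{cam}0.png",im)
    for l in ("handle","hub","pointer","press","cup","jar","pot","spoon"):
        try: r=bot.recognise(cam,l)
        except Exception as e: print(l,e); continue
        print(cam,l,[(round(x["confidence"],2),w(cam,x["location"]).round(0).tolist()) for x in r[:2]])
    for l in ("handle","press","handwheel"):
        try: g=bot.regions_of(cam,l)
        except Exception as e: print(l,e); continue
        for x in g[:1]:
            P=cloud(cam,d,x["region"]); print("reg",l,x["confidence"],len(P),P.min(0).round(),P.max(0).round(),np.median(P,0).round())
            if l=="handle":
                t=P[P[:,2]>np.percentile(P[:,2],95)-6]; print(" top",t.mean(0).round(1),len(t))
print(bot.get_t(),bot.get_tool_rot())
E
```

```text
Traceback (most recent call last):
  File "h.py", line 4, in w
    c=bot.get_calibration(cam); return np.array(c["rotation"])@np.array(p)+np.array(c["origin"])
                                       ~~~~~~~~~~~~~~~~~~~~~~~^~~~~~~~~~~~
ValueError: matmul: Input operand 1 has a mismatch in its core dimension 0, with gufunc signature (n?,k),(k,m?)->(n?,m?) (size 3 is different from 4)
```

```bash
cat > h.py <<'E'
from cell import bot
import numpy as np, cv2
from scipy.spatial.transform import Rotation as Ro
def cal(cam):
    c=bot.get_calibration(cam); q=np.array(c["rotation"],float)
    return c,Ro.from_quat(q[[1,2,3,0]]).as_matrix(),np.array(c["origin"],float)
def w(cam,p):
    c,R,o=cal(cam); return R@np.array(p)+o
def cloud(cam,depth,mask):
    c,R,o=cal(cam); v,u=np.nonzero(mask&(depth>0))
    n=cv2.undistortPoints(np.c_[u,v].astype(np.float64)[:,None],np.array(c["K"],float),np.array(c["D"],float))[:,0]
    z=depth[v,u].astype(float)
    return np.c_[n*z[:,None],z]@R.T+o
E
python3 - <<'E'
from h import *
for cam in ("top","scene"):
    im,d=bot.snapshot(cam); cv2.imwrite(f"pics/{cam}0.png",im)
    print(cam,bot.get_calibration(cam)["rotation"],bot.get_calibration(cam)["origin"])
    for l in ("handle","hub","pointer","press","cup","jar","pot","spoon"):
        try: r=bot.recognise(cam,l)
        except Exception as e: print(l,e); continue
        print(cam,l,[(round(x["confidence"],2),w(cam,x["location"]).round(0).tolist()) for x in r[:2]])
    for l in ("handle","press","handwheel"):
        try: g=bot.regions_of(cam,l)
        except Exception as e: print(l,e); continue
        for x in g[:1]:
            P=cloud(cam,d,x["region"]); print("reg",l,x["confidence"],len(P),P.min(0).round(),P.max(0).round(),np.median(P,0).round())
            if l=="handle":
                t=P[P[:,2]>np.percentile(P[:,2],95)-6]; print(" top",t.mean(0).round(1),len(t))
print(bot.get_t(),bot.get_tool_rot())
E
```

```text
top [-0.043741    0.71493036 -0.69663812  0.04070181] [ 457.77149411   56.5877681  1096.80127204]
top handle []
top hub [(0.63, [559.0, 55.0, 202.0])]
top pointer [(0.74, [551.0, 50.0, 176.0])]
top press [(0.7, [551.0, 49.0, 176.0]), (0.64, [377.0, 15.0, 22.0])]
top cup [(0.88, [557.0, -198.0, 45.0])]
top jar [(0.86, [485.0, 257.0, 85.0]), (0.43, [560.0, 57.0, 206.0])]
top pot [(0.57, [377.0, 16.0, 23.0])]
top spoon [(0.85, [744.0, 94.0, 12.0])]
reg handle 0.5 85 [557. -46. 223.] [577. -27. 267.] [566. -35. 264.]
 top [567.4 -36.5 263.8] 65
reg press 0.88 7242 [ 443. -141.   -6.] [698. 213. 267.] [550.  51. 175.]
reg handwheel 0.67 2218 [460. -55.  -1.] [696. 149. 267.] [558.  53. 203.]
scene [-0.32750647  0.88661782  0.30775102 -0.10925963] [ 996.53872848 -485.40946128  964.80930954]
scene handle [(0.48, [573.0, -45.0, 245.0]), (0.26, [746.0, 78.0, 16.0])]
scene hub [(0.61, [566.0, 40.0, 201.0])]
scene pointer [(0.96, [582.0, 11.0, 101.0])]
scene press [(0.86, [584.0, 14.0, 98.0])]
scene cup [(0.77, [543.0, -188.0, 61.0])]
scene jar [(0.64, [506.0, 272.0, 78.0])]
scene pot [(0.78, [383.0, 12.0, 39.0])]
scene spoon [(0.86, [744.0, 77.0, 17.0]), (0.67, [385.0, 10.0, 36.0])]
reg handle 0.6 286 [392. -50.  -3.] [581. 145. 267.] [572. -42. 243.]
 top [569.8 -39.2 262.6] 84
reg press 0.71 10108 [ 320. -108.   -6.] [671. 321. 267.] [583.  15.  99.]
reg handwheel 0.83 2708 [320. -50.  -6.] [654. 272. 267.] [568.  43. 201.]
1.3 [ 1.30400515e-05  1.36958282e-01  9.90576816e-01 -1.57956465e-05]
```

View pics/top0.png

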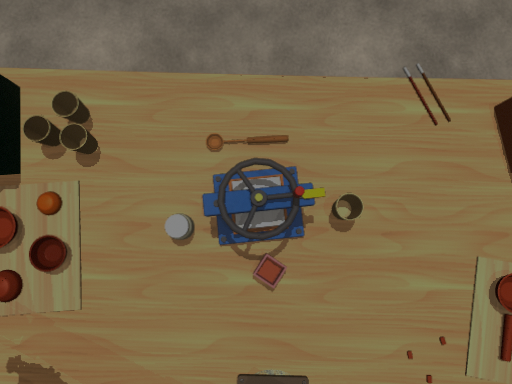

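View pics/scene0.png

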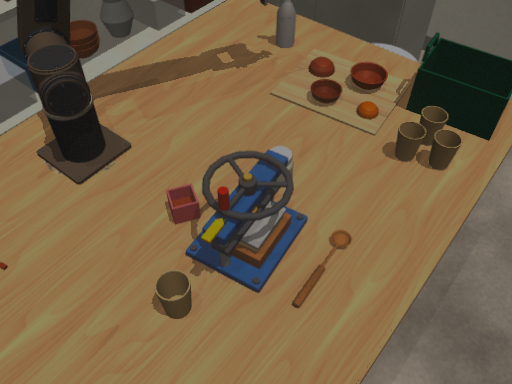

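The top view shows the hub at about pixel (259,198) and the red handle at (299,192) in line with the yellow pointer at (315,193). The scene view agrees, and the handle stands 91 mm from the hub, as it should. Next I refine the hub by fitting a circle to the rim, close the fingers, and go in behind the handle.

```bash
cat >> h.py <<'E'
from scipy.optimize import least_squares
def fithub(d,g=(560,54)):
    P=cloud("top",d,np.ones_like(d,bool)); r=np.hypot(P[:,0]-g[0],P[:,1]-g[1])
    P=P[(P[:,2]>195)&(P[:,2]<212)&(r>75)&(r<108)]
    s=least_squares(lambda p:np.hypot(P[:,0]-p[0],P[:,1]-p[1])-p[2],[*g,90],loss="soft_l1",f_scale=4)
    return s.x,len(P),np.median(P[:,2])
def handle_top(im,d,cam="top",hub=(560,54)):
    b,g,r=[im[...,i].astype(int) for i in range(3)]
    P=cloud(cam,d,(r>90)&(g<r*.5)&(b<r*.5)); P=P[(P[:,2]>255)&(P[:,2]<275)&(np.hypot(P[:,0]-hub[0],P[:,1]-hub[1])<120)]
    return (P.min(0)+P.max(0))/2,P.mean(0),len(P)
def pose(hub,phi,gap,z,flip=0):
    """TCP pose `gap` mm behind a handle at world angle phi (deg), tool x along the push."""
    p=np.radians(phi); rad=np.array([np.cos(p),np.sin(p)]); tan=np.array([np.sin(p),-np.cos(p)])
    xy=np.array(hub)+90*rad-gap*tan
    a=np.radians(phi-90+flip); return [xy[0],xy[1],z],[0,np.cos(a/2),np.sin(a/2),0]
E
python3 - <<'E'
from h import *
im,d=bot.snapshot("top")
f,n,z=fithub(d); print(f,n,z)
H,Hm,k=handle_top(im,d); print(H,Hm,k, np.degrees(np.arctan2(Hm[1]-f[1],Hm[0]-f[0])),np.hypot(*(Hm-[*f[:2],0])[:2]))
m=(im[...,1]>120)&(im[...,2]>120)&(im[...,0]<60); P=cloud("top",d,m); P=P[(P[:,2]>175)&(P[:,2]<200)]
print("ptr",P.mean(0),len(P),np.degrees(np.arctan2(*(P.mean(0)[[1,0]]-f[[1,0]]))))
bot.command_gripper(0,20)
p=bot.get_tool_pos(); bot.movel([p[0],p[1],340],rate=200)
po,q=pose(f[:2],-85.5,45,330)
j=bot.ik(po,q); print(po,q,np.round(j,2) if j is not None else None,bot.get_t())
E
```

```text
[555.88944904  51.61371185  88.18926961] 1577 202.6712484848365
[568.1493797  -36.63693794 263.71827953] [567.49253576 -36.49432088 263.83855057] 61 -82.49779846913675 88.86876308784811
ptr [573.62585538 -81.21033194 186.2641639 ] 168 -82.3941110594632
[np.float64(607.8120476724853), np.float64(-34.57818887839008), 330] [0, np.float64(0.039259815759068666), np.float64(-0.9992290362407229), 0] [-0.22  0.08  1.63 -0.    1.43 -1.87] 2.8083
```

```bash
cat >> h.py <<'E'
HUB=(556.2,52.0); PHI0=-82.5; Z=228
E
python3 - <<'E'
from h import *
po,q=pose(HUB,PHI0,45,330); bot.reach(po,q)
po,q=pose(HUB,PHI0,42,Z); bot.movel(po,rate=100,rotation=q)
f0=np.array(bot.get_force())
po,_=pose(HUB,PHI0,14,Z); hit=bot.movel(po,rate=15,contact_N=1.2)
t=np.array(bot.get_tool_pos()); p=np.radians(PHI0); rel=t[:2]-np.array(HUB)
print(hit,t.round(1),"radial",rel@[np.cos(p),np.sin(p)],"gap",-rel@[np.sin(p),-np.cos(p)],np.array(bot.get_force())-f0,bot.get_t(),np.round(bot.get_joint_pos(),2))
im,d=bot.snapshot("wrist"); cv2.imwrite("pics/w1.png",im)
E
```

```text
True [588.4 -34.5 227.6] radial 89.98526661688489 gap 20.635518958624488 [ 0.90897195 -0.32962934 -0.02777479] 8.1083 [-0.23  0.1   1.8   0.    1.24 -1.93]
```

View pics/w1.png

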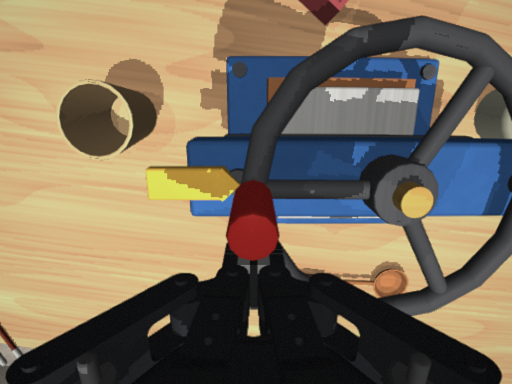

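The shut fingertips touch the handle squarely, with the handle at (252,225) in front of them and the gap at about 21 mm. I'm now pushing the first half turn.

```bash
cat >> h.py <<'E'
def push(a0,a1,rate,step=12,gap=21):
    f0=np.array(bot.get_force())
    n=int(np.ceil((a1-a0)/step)); fs=[]
    for a in np.linspace(a0,a1,n+1)[1:]:
        po,q=pose(HUB,PHI0-a,gap,Z); bot.movel(po,rate=rate,rotation=q); fs.append(np.linalg.norm(np.array(bot.get_force())))
    return np.round(fs,1)
def look(name=None):
    im,d=bot.snapshot("top")
    if name: cv2.imwrite(name,im)
    H,Hm,k=handle_top(im,d)
    if k: print("wheel deg",(PHI0-np.degrees(np.arctan2(Hm[1]-HUB[1],Hm[0]-HUB[0])))%360,k,Hm)
    else: print("handle hidden")
E
python3 - <<'E'
from h import *
print(push(0,36,40)); look("pics/a.png"); print(bot.get_t(),np.round(bot.get_joint_pos(),2))
print(push(36,180,50)); look("pics/b.png"); print(bot.get_t(),np.round(bot.get_joint_pos(),2))
im,d=bot.snapshot("wrist"); cv2.imwrite("pics/w2.png",im)
E
```

```text
[0.6 1.  0.6]
wheel deg 41.12835564485414 4 [506.20379636 -23.16960022 263.46808169]
10.0917 [-0.26 -0.03  1.93 -0.    1.24 -1.33]
[1.  0.7 1.1 0.6 0.4 0.5 1.3 1.  1.  0.9 0.9 0.6]Traceback (most recent call last):
  File "<stdin>", line 3, in <module>
  File "h.py", line 39, in look
    H,Hm,k=handle_top(im,d)
           ~~~~~~~~~~^^^^^^
  File "h.py", line 23, in handle_top
    return (P.min(0)+P.max(0))/2,P.mean(0),len(P)
            ~~~~~^^^
    return umr_minimum(a, axis, None, out, keepdims, initial, where)
ValueError: zero-size array to reduction operation minimum which has no identity
```

```bash
sed -i 's/    return (P.min(0)+P.max(0))\/2,P.mean(0),len(P)/    if len(P)<3: return None,None,0\n&/' h.py
python3 - <<'E'
from h import *
po,q=pose(HUB,PHI0-180,40,Z); bot.movel(po,rate=60)
im,d=bot.snapshot("wrist"); cv2.imwrite("pics/w2.png",im)
H,Hm,k=handle_top(im,d,"wrist"); print(H,Hm,k)
if k: print("wheel deg",(PHI0-np.degrees(np.arctan2(Hm[1]-HUB[1],Hm[0]-HUB[0])))%360)
po[2]=320; bot.movel(po,rate=150); look()
im,d=bot.snapshot("wrist");H,Hm,k=handle_top(im,d,"wrist"); print(H,Hm,k)
if k: print("wheel deg",(PHI0-np.degrees(np.arctan2(Hm[1]-HUB[1],Hm[0]-HUB[0])))%360)
print(bot.get_t())
E
```

```text
[547.75727075 140.11386908 261.59943895] [548.20014852 140.17048988 265.87195932] 2231
wheel deg 182.31565617704985
handle hidden
[547.04387556 140.07930328 265.0697253 ] [547.36519164 140.08030927 265.57627569] 748
wheel deg 181.77216126087325
17.925
```

View pics/w2.png

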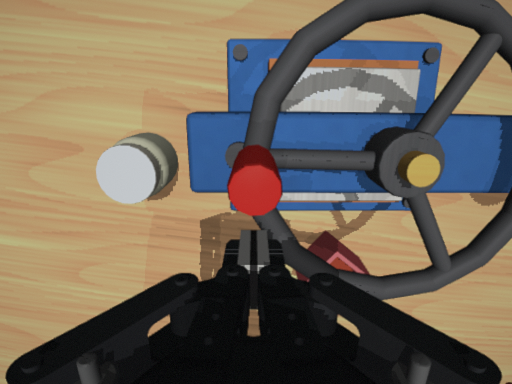

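The handle is opposite the pointer at (255,180) in the wrist view, so the wheel has turned about 181°. I'll turn the wrist back by half a turn and push the second half, slowing towards the end.

Run:
```python
from h import *
import h
_p=h.pose; h.pose=lambda a,b,c,z:_p(a,b,c,z,180)
po,q=h.pose(HUB,PHI0-180,40,320); j=np.array(bot.ik(po,q)); print(j.round(2)); bot.reach(po,q)
po[2]=Z; bot.movel(po,rate=100)
print(np.round(bot.get_joint_pos(),2))
po,q=h.pose(HUB,PHI0-180,21,Z); print(bot.movel(po,rate=30))
print(push(180,330,50)); print(push(330,352,25,step=11)); bot.hold(0.3)
po,q=h.pose(HUB,PHI0-352,40,Z); bot.movel(po,rate=50)
im,d=bot.snapshot("wrist"); cv2.imwrite("pics/w3.png",im)
H,Hm,k=handle_top(im,d,"wrist"); print(H,Hm,k)
if k: print("wheel deg",(PHI0-np.degrees(np.arctan2(Hm[1]-HUB[1],Hm[0]-HUB[0])))%360)
look(); print(bot.get_t(),np.round(bot.get_joint_pos(),2))
```

```text
[ 0.07 -0.11  1.84 -0.    1.41 -1.63]
[ 0.07 -0.05  1.95  0.    1.24 -1.63]
False
[1.  0.5 1.5 0.8 0.9 0.3 1.  1.4 1.4 0.9 0.3 1.3 1. ]
[2.2 1.9]
None None 0
handle hidden
31.9 [-0.2   0.17  1.72 -0.    1.25  1.1 ]
```

View pics/w3.png

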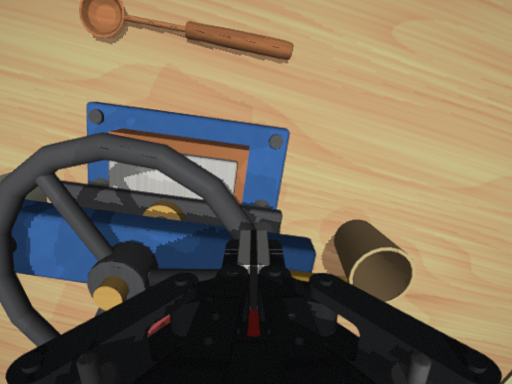

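The flipped wrist camera now sits on the far side, and the handle is hidden behind the fingers (a trace of red at (253,322)). I'll lift, move aside, and measure from the top and scene cameras.

Run:
```python
from h import *
t=bot.get_tool_pos(); bot.movel([t[0],t[1],320],rate=200); 
bot.movel([700,-160,330],rate=250)
look("pics/c.png")
im,d=bot.snapshot("scene"); cv2.imwrite("pics/s1.png",im); H,Hm,k=handle_top(im,d,"scene"); print(H,Hm,k)
im,d=bot.snapshot("wrist"); H,Hm,k=handle_top(im,d,"wrist"); print(H,Hm,k)
print(bot.get_t(),np.round(bot.get_joint_pos(),2))
```

```text
wheel deg 352.40994811468937 69 [579.43795438 -34.1831806  263.59859948]
None None 0
[581.38979989 -36.2330544  261.98211581] [581.99911461 -36.50093481 266.29875507] 365
33.4417 [-0.36  0.33  1.35  0.    1.47  0.93]
```

View pics/c.png

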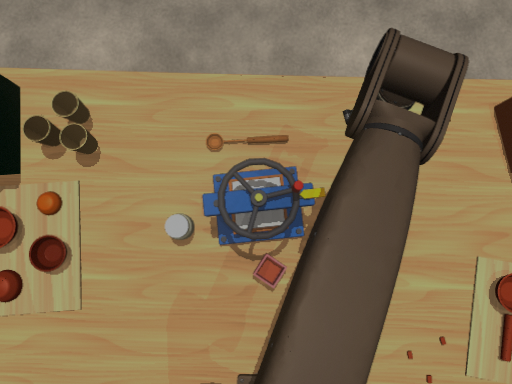

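The handle at (298,186) is just short of the pointer at (313,193), and the wheel measures 352.4°. I'll make one last small push, then back off and check.

Run:
```python
from h import *
import h
_p=h.pose; h.pose=lambda a,b,c,z:_p(a,b,c,z,180)
po,q=h.pose(HUB,PHI0-352,45,320); bot.movel(po,rate=200,rotation=q)
po[2]=Z; bot.movel(po,rate=120)
po,q=h.pose(HUB,PHI0-352,24,Z); bot.movel(po,rate=50)
print(push(352,359.6,15,step=4)); bot.hold(0.2)
po,q=h.pose(HUB,PHI0-359.6,45,Z); bot.movel(po,rate=50)
bot.movel([po[0],po[1],320],rate=200); bot.movel([700,-160,330],rate=250)
look("pics/d.png"); print(bot.get_t())
for l in ("cup","jar","pot","spoon"): print(l,[w("top",x["location"]).round(0).tolist() for x in bot.recognise("top",l)[:1]])
```

```text
[2.6 1.3]
wheel deg 359.82496876608013 69 [568.12179951 -36.46586514 263.73924541]
39.4417
cup []
jar [[486.0, 260.0, 81.0]]
pot [[378.0, 15.0, 23.0]]
spoon [[742.0, 97.0, 13.0]]
```

View pics/d.png

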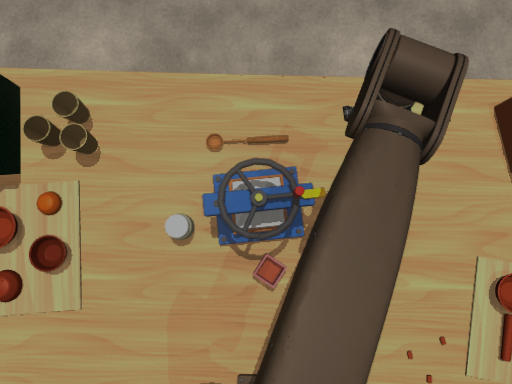

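The handle at (299,191) is back in line with the pointer at (313,193), and the wheel measures 359.8°. Jar, pot and spoon have not moved; the cup is hidden under the arm but was never approached. Handing in.

```bash
python3 -c "
from cell import bot
print(bot.hand_in(),bot.get_t())"
```

```text
the job is handed in; nothing more can be done
the job is handed in; nothing more can be done
```

I pushed the wheel one full turn clockwise (359.8° measured), so the red handle is back in line with the yellow pointer; the jar, pot and spoon did not move, the cup was hidden under the arm at the last check, and I handed the job in at about 39 s without being shown a verdict.

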